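# Check in a returned scraper and aim the code scanner at its label

## Task

Check the wide scraper back in: lift it out of the two-slot returns rack and slide it blade first, fully down, into the single slot of the check-in block, and let go of it. Then draw the code scanner up out of its stand and turn it from upright to a slant of about 45 degrees, nose downward, so that it points from a hand's breadth or so away at the code label on one broad face of the scraper, well raised and touching nothing else. Finish still holding the scanner steady like that, and leave the narrow scraper and the other things on the bench where they are.

Things in the scene. Friction and masses are not known exactly. Their poses are not given: they have to be found in the camera images.
- wide_scraper: Wide flat scraper, 0.16 kg, standing on its blade edge in either slot of the returns rack. Steel blade 4 mm thick (x), 80 mm wide (y), 68 mm high; on top a black bar handle 20 mm thick (x), 84 mm wide (y), 64 to 90 mm above the origin: grip it across x. White code label 48 x 22 mm on both broad faces. Origin: middle of the lower blade edge; z up to the handle, x normal to the faces.
- code_label (a point): Centre of the scraper's code labels: in mid-blade, 50 mm above the scraper's origin; the labels face its +x and -x.
- narrow_scraper: The same kind of scraper but narrower: blade 50 mm wide, handle 54 mm wide, standing in the other slot of the returns rack. Not to be moved. Origin and axes as for the wide one.
- returns_rack: Fixed light wooden block 130 (x) x 150 (y) x 40 mm with two slots along its x, each 90 x 9 mm and 32 mm deep, centred 42 mm either side of its middle in y. Origin at the centre of its underside, z up.
- checkin_block: Fixed light wooden block 60 (x) x 130 (y) x 40 mm with one slot along its y: 90 mm long, 8 mm wide (x), 32 mm deep (floor 8 mm above the bench), long lips chamfered 6 mm. Origin: centre of its underside, z up, x roughly away from the robot. A fully inserted scraper has its origin 8 mm above this origin, its x along the block's x; either way round is right.
- checkin_slot (a point): Middle of the mouth of the check-in slot, on the block's top face, 40 mm above the bench.
- scanner_stand: Fixed stand: dark steel base plate 125 (x) x 110 (y) x 8 mm with an upright grey rectangular pocket, inside 53 (x) x 38 (y) mm, rim 80 mm above the bench, floor 8 mm. Origin at the centre of its underside, z up.
- pocket_mouth (a point): Centre of the pocket's open top, 80 mm above the bench.
- scanner: Code scanner, 0.16 kg, 182 mm, loosely upright in the stand's pocket, nose (red window) down, grip end 190 mm above the bench. y runs along it from nose face (-91 mm) to grip end (+91 mm). z: thickness, 34 mm at the head, 28 mm (1 to 29) at the grip: grip it across z. x: width; the grip, 30 mm wide, slants from x = 7 (y = 0) to -14 mm (y = 80). At first x is along the stand's x, z along its -y.
- scanner_nose (a point): Middle of the scanner's nose face with the red window (scanner frame x = -3, y = -91, z = 17 mm); the head is 48 mm wide in x, 34 mm thick in z. The scanning line runs out from here along the scanner's -y.
- tape: Roll of tape, 66 mm across, 19 mm high, lying flat behind the work. Origin under its centre. Bystander.
- hub: Flat black hub, 32 x 100 x 14 mm. Origin under its centre. Bystander.
- notes: Block of notes, 69 x 76 x 12 mm. Origin under its centre. Bystander.
- mouse: Black computer mouse, 56 x 104 x 37 mm. Origin under its centre. Bystander.
- driver: Small screwdriver lying on the bench, 134 mm long, 16 mm thick. Origin near its middle. Bystander.
- brick: Black laptop power brick, 47 x 123 x 30 mm. Origin under its centre. Bystander.
There are look-alikes about, which are no part of the job. There is more than one size of the scanner_stand; the one meant has the size given above.

How it is judged:
On the way, in this order (a step that is already met when the one before it is completed fails the run):
1. the wide scraper is fully down in the slot of the check-in block and let go, with the scanner still in its stand (x of wide_scraper in the frame of checkin_block between -0.008 and 0.008 m and y of wide_scraper in the frame of checkin_block between -0.01 and 0.01 m and z of wide_scraper in the frame of checkin_block between 0.004 and 0.013 m and angle between the x axis of wide_scraper and the x axis of checkin_block, either way round below 0.25 rad and angle between wide_scraper's own z axis and vertical below 0.25 rad and contact force between the fingers and wide_scraper below 0.3 N and linear speed of wide_scraper below 0.03 m/s and z of scanner_nose in the frame of scanner_stand below 0.05 m), for 0.2 s.
2. the scanner is drawn out: its nose is above the rim of the stand's pocket (z of scanner_nose in the frame of scanner_stand above 0.083 m), for 0.1 s.
At the end, for the whole second after the job is handed in: Wide scraper let go, fully down (5 mm), upright and aligned (0.25 rad) in the check-in slot. Scanner held still by the fingers alone, nose over 90 mm up, 28 to 94 degrees off upright, its line passing within 45 mm of the label, 40 to 250 mm from the nose, within 65 degrees of square to it (x of wide_scraper in the frame of checkin_block between -0.008 and 0.008 m and y of wide_scraper in the frame of checkin_block between -0.01 and 0.01 m and z of wide_scraper in the frame of checkin_block between 0.004 and 0.013 m and angle between the x axis of wide_scraper and the x axis of checkin_block, either way round below 0.25 rad and angle between wide_scraper's own z axis and vertical below 0.25 rad and contact force between each of the fingers, scanner and wide_scraper below 0.3 N and linear speed of wide_scraper below 0.03 m/s and x of code_label in the frame of scanner between -0.048 and 0.042 m and z of code_label in the frame of scanner between -0.028 and 0.062 m and y of code_label in the frame of scanner between -0.341 and -0.131 m and angle between the y axis of scanner and the x axis of wide_scraper, either way round below 1.13 rad and angle between scanner's own y axis and vertical between 0.5 and 1.65 rad and height (world z) of scanner_nose above 0.09 m and height (world z) of scanner above 0.12 m and contact force between the fingers and scanner above 1 N and linear speed of scanner below 0.04 m/s and angular speed of scanner below 0.3 rad/s and contact force between scanner and scanner_stand below 0.3 N and contact force between scanner and checkin_block below 0.3 N and contact force between scanner and returns_rack below 0.3 N); the arm keeps its last pose, push and grip.
It fails at once if the narrow scraper or another thing on the bench is shifted by more than 4 cm (distance of any of narrow_scraper, tape, hub, notes, mouse, driver, brick from where it was at the start of the episode above 0.04 m).
It also fails if it takes over 61 s, if anything falls off the work surface, if the arm or the gripper's body presses on something with over 40 N, if the wrist force passes 120 N, or if a joint passes its speed limit or range.

## Robot

A 7-joint arm with a two-finger parallel gripper is mounted at the origin on a cart in front of the work surface, level with it; the furniture and walls round the work are solid. World frame = base frame: x ahead of the robot, y to its left, z up, the work surface at z = 0. Lengths are in m, angles in rad, forces in N, time in s.
With the tool pointing down it reaches from about 0.4 to 0.85 m from the base axis. Payload 10.4 kg.
Tool frame: the origin (TCP) lies on the centre line of the jaws, within the pads' length; the fingertips stand 11 mm ahead of it and the grasp point (between the pads) lies 8 mm behind it (tip_reach is the distance from the TCP to the fingertips, in m); z points along the fingers, y is the line along which they close (so a half turn about z gives the same grasp; the last joint's range is limited). The gripper opens to 85 mm and grips with 20 to 120 N. Pads are 22 mm wide; open, the fingers measure 114 mm over their backs; the gripper's body (76 mm by 85 mm) begins 54 mm behind the grasp point. The pads swing forward as they close: fully open they stand 13 mm farther back than shut.
Start: joints at [1.086, 0.332, -0.065, 1.46, 0.022, 1.35, -0.088], TCP at [0.278, -0.56, 0.242] pointing down, gripper open.
Joint ranges: [-2.6, 2.6], [-0.5, 2.12], [-1.47, 1.34], [0.16, 2.42], [-1.27, 4.41], [0.06, 2.06], [-2.6, 2.6]. Speed limits (rad/s): [2.22, 2.22, 2.79, 2.79, 3.14, 3.14, 3.14].

## Interface

Orientations are given as a unit quaternion [x, y, z, w].
In Python, from workcell import get_obs, camera, hand_in, tip_reach gives the robot as it stands. The module is installed in compiled form; this text tells all that it offers.
- The arm moves only by the tool move_arm, never from a script. Its argument "plan" is a list of rows, each an object with "delta_pos": the shift along the tool's x, y, z in parts of the range, where 1.0 means 100 cm, a list of three; "turn": the turn, a rotation vector about the tool's x, y, z in parts of the range, where 1.0 means 90 degrees, a list of three; "fingers": the closure, from 0 (fully open) to 1 (shut). A call has 1 to 12 rows; each row is the pose to reach, as a shift and turn from the pose commanded when the call began, along the tool's axes at that moment; what a row does not reach only later rows make up. A row lasts 1/8 s, in which the tool goes at most 62.5 mm and 10.7 degrees, less where a joint would pass 70% of its speed; a pose out of reach is approached as far as the arm can. A shift or turn number past 1, either way, is cut back to 1. A call with a gripper value outside its range is refused whole. The fingers move at their own pace and stop on an object; "force" is the grip in N (left out, the last holds). Time passes only in rows, so rows that repeat a pose let the fingers close. It gives the time, the measured TCP pose, the force, the opening and the grip force at its end, in the units of the state.
- get_obs(): the state, without advancing time (a new reading comes with each control period).
- camera(name): name is "scene" or "side" or "wrist"; returns a dict with "color" (420x560x3 uint8, red, green, blue), "range_z" (420x560 float32, m along the optical axis (not along the pixel's ray), 0 where there is no reading), "fx", "fy", "cx", "cy" (pixels), "R" (3x3) and "t" (3): a world point X has camera coordinates R X + t; the wrist camera has in their place "tool_from_camera" (4x4, takes a point from camera to tool coordinates, whose origin is the TCP and whose axes are the flange's). Camera axes: x right, y down, z forward; pixel columns grow to the right and rows downward; lengths in m; the calibration is good to about 2 mm. A picture is of the moment at which its call begins: read the wrist's pose just before it.
- hand_in(): hands the job in; it is judged then, once.
The state is a dict: "clock": time; "joint_pos": joint angles; "joint_velocities": joint speeds; "tau": joint torques, N m; "position": TCP position; "ee_rot": TCP orientation; "ft_force": force on the tool from outside, world axes, zero at the start; "torque": the same for the moment, N m; "grip_width": opening from 0.0 (shut) to 1.0 (fully open); "grasp_force": force on a finger pad.
Only numpy, scipy, OpenCV 4.12 (cv2) and the standard library are available. Lean on these libraries where they do the work, as an engineer would, in place of code of your own. Each camera call takes 0.05 s, during which the arm holds its last target. There are 200 camera calls.

## Working session

There is one attempt and no reset: what is moved stays moved. The work goes in short steps, Python scripts to look and compute and a tool call to move; the robot and the scene stay as the last step left them, time stands still between calls to the robot, and variables do not carry over. Pictures are saved under pics/ and viewed, at most 10 in all, crops included, and the job is handed in when it is done.

Besides the shell and the picture viewer there is one more tool, called after "Request:" as name(argument=value, ...), one argument or row to a line, values as JSON. move_arm: Moves the arm, as the interface text tells. Its arguments: {"type":"object","properties":{"plan":{"type":"array","items":{"type":"object","properties":{"delta_pos":{"type":"array","items":{"type":"number"}},"turn":{"type":"array","items":{"type":"number"}},"fingers":{"type":"number"}}}},"force":{"type":"number"}},"required":["plan"]}

```bash
mkdir -p pics; cat > h.py <<'E'
import numpy as np, cv2
from scipy.spatial.transform import Rotation as Ro
from workcell import get_obs, camera, hand_in, tip_reach
def cloud(name):
    o=get_obs(); c=camera(name); z=c["range_z"]; v,u=np.mgrid[:z.shape[0],:z.shape[1]]
    P=np.stack([(u-c["cx"])/c["fx"]*z,(v-c["cy"])/c["fy"]*z,z],-1)
    if "R" in c: W=(P-c["t"])@c["R"]
    else:
        T=c["tool_from_camera"]; Pt=P@T[:3,:3].T+T[:3,3]
        W=Pt@Ro.from_quat(o["ee_rot"]).as_matrix().T+np.array(o["position"])
    W[z==0]=np.nan
    return c["color"],W,c
def save(n,im): cv2.imwrite(f"pics/{n}.png",im[...,::-1])
E
python3 - <<'E'
from h import *
o=get_obs(); print({k:np.round(v,3) for k,v in o.items()}, tip_reach if not callable(tip_reach) else tip_reach())
for n in("scene","side"):
    im,W,c=cloud(n); save(n,im); np.savez(n,im=im,W=W)
    print(n,-c["R"].T@c["t"],c["fx"])
E
```

```text
{'clock': np.float64(0.0), 'joint_pos': array([ 1.086,  0.333, -0.065,  1.461,  0.022,  1.35 , -0.089]), 'joint_velocities': array([ 0.001, -0.   , -0.001, -0.   ,  0.001, -0.001, -0.001]), 'tau': array([-0.0000e+00, -6.2545e+01,  4.9000e-02, -3.9160e+01,  1.6000e-02,
        1.0000e-02,  0.0000e+00]), 'position': array([ 0.278, -0.559,  0.242]), 'ee_rot': array([ 0.973,  0.229, -0.   , -0.001]), 'ft_force': array([ 0.487,  0.183, -0.13 ]), 'torque': array([-0.012, -0.003,  0.015]), 'grasp_force': np.float64(0.0), 'grip_width': np.float64(0.996)} 0.011
scene [-0.00913757  0.66159506  1.14182318] 513.7480595776819
side [ 0.05509188 -0.93644255  0.83040426] 522.9587160294241
```

View pics/scene.png

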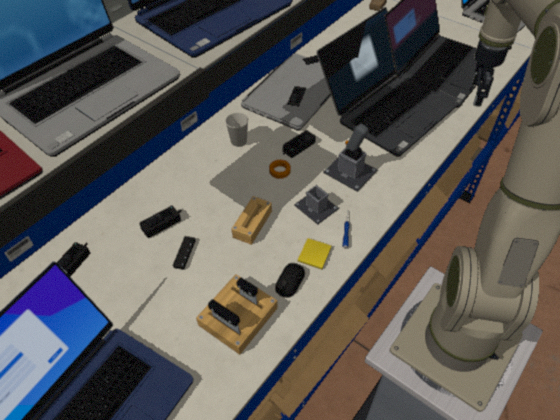

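View pics/side.png

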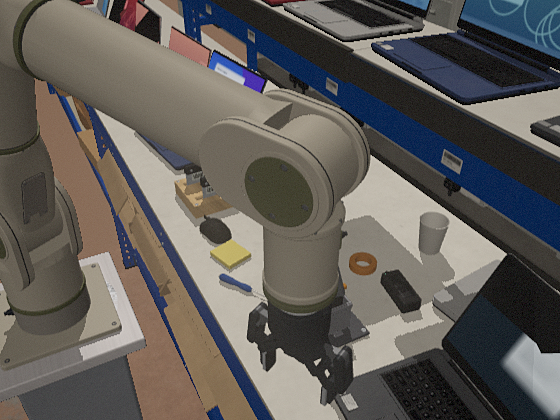

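The scene view shows the returns rack at (238,312): the larger scraper is at (224,313) and the smaller at (247,290). The check-in block is at (252,220), the scanner in its stand at (352,165), and the decoy stand at (317,203). In the side view the arm hides most of the work.

```bash
python3 - <<'E'
from h import *
d=np.load("scene.npz"); W=d["W"]; im=d["im"]
def box(u0,u1,v0,v1,zlo,zhi,l):
    w=W[v0:v1,u0:u1].reshape(-1,3); m=(w[:,2]>zlo)&(w[:,2]<zhi); w=w[m]
    if len(w)<5: print(l,len(w));return
    r=cv2.minAreaRect((w[:,:2]*1000).astype(np.float32)); print(l,len(w),"c",np.round(r[0],1),"size",np.round(r[1],1),"ang",round(r[2],1),"z med",np.round(np.median(w[:,2]),4), np.round(np.percentile(w[:,2],[2,98]),3))
box(190,285,268,355,.034,.046,"rack top")
box(190,285,268,355,.08,.15,"handles all")
box(200,243,295,335,.085,.13,"wide handle"); box(232,262,272,305,.085,.13,"narrow handle")
box(225,280,190,245,.034,.046,"checkin top")
box(322,385,120,190,.004,.02,"base plate")
box(322,385,120,190,.07,.084,"pocket rim")
box(322,385,120,190,.1,.25,"scanner"); box(322,385,120,190,.16,.25,"scanner top")
box(290,342,180,222,.004,.02,"decoy base");box(290,342,180,222,.04,.09,"decoy rim")
for n,p in dict(mouse=(290,280),notes=(315,253),tape=(272,170),cup=(237,130),brick=(298,144),hub=(185,252),driver=(346,232),blk=(160,221),laptopcorner=(400,148),laptop2=(345,108)).items(): print(n,np.round(W[p[1],p[0]],3))
big=cv2.resize(im[110:350,190:400],None,fx=2.6,fy=2.4,interpolation=cv2.INTER_CUBIC); save("crop",np.clip(big*1.5,0,255).astype(np.uint8))
E
```

```text
rack top 2338 c [452.7 225.3] size [132.3 230.3] ang 2.1 z med 0.0405 [0.035 0.045]
handles all 585 c [449.6 264.4] size [ 83.6 105.5] ang 1.5 z med 0.0969 [0.081 0.102]
wide handle 341 c [448.5 306.2] size [83.6 21.9] ang 1.5 z med 0.0973 [0.086 0.102]
narrow handle 202 c [450.7 223.6] size [54.6 21.6] ang 6.0 z med 0.0972 [0.087 0.102]
checkin top 777 c [608.6  22. ] size [ 62.7 136.7] ang 12.8 z med 0.0402 [0.035 0.045]
base plate 1080 c [ 535.3 -382.2] size [199.1 307.2] ang 34.4 z med 0.0088 [0.004 0.02 ]
pocket rim 186 c [ 501.5 -311.5] size [64.  61.4] ang 1.6 z med 0.0784 [0.07  0.084]
scanner 384 c [ 498.4 -309. ] size [60.9 35.2] ang 14.3 z med 0.1487 [0.101 0.19 ]
scanner top 155 c [ 485.1 -313.7] size [30.5 34.7] ang 74.2 z med 0.18 [0.161 0.191]
decoy base 558 c [ 516.4 -154.6] size [148.2 161.5] ang 35.0 z med 0.0072 [0.004 0.018]
decoy rim 259 c [ 502.5 -137. ] size [49.7 54. ] ang 79.2 z med 0.0576 [0.041 0.067]
mouse [0.402 0.119 0.032]
notes [0.407 0.002 0.012]
tape [ 0.686 -0.164  0.015]
cup [ 0.841 -0.187  0.075]
brick [ 0.683 -0.29   0.03 ]
hub [0.683 0.212 0.014]
driver [ 0.379 -0.104  0.016]
blk [0.803 0.186 0.028]
laptopcorner [ 0.424 -0.472  0.025]
laptop2 [ 0.652 -0.505  0.047]
```

View pics/crop.png

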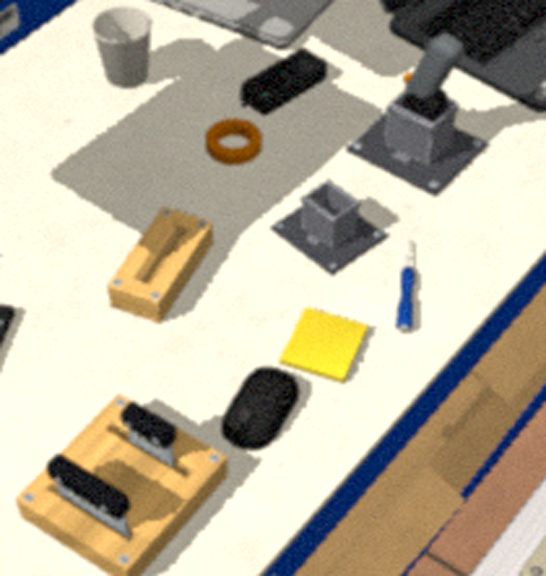

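The crop shows the wide scraper lying along world x at y≈0.306, the check-in slot yawed about 13°, and the scanner in the larger stand. I'll move above the check-in block for a close wrist view.

```bash
cat >> h.py <<'E'
def goal(pos,yaw,tilt=0,az=0):
    """tool down, tool x at yaw(deg); then tilt so tool z leans towards az(deg)"""
    y=np.radians(yaw); R=np.array([[np.cos(y),np.sin(y),0],[np.sin(y),-np.cos(y),0],[0,0,-1]])
    a=np.radians(az); ax=np.array([np.sin(a),-np.cos(a),0])  # rotates -z towards az
    R=Ro.from_rotvec(ax*np.radians(tilt)).as_matrix()@R
    o=get_obs(); R0=Ro.from_quat(o["ee_rot"]).as_matrix()
    print("pos",np.round(o["position"],4),"delta",np.round(R0.T@(np.array(pos)-o["position"]),4),"turn",np.round(Ro.from_matrix(R0.T@R).as_rotvec(),4))
E
python3 - <<'E'
from h import *
goal([.54,-.2,.34],102.8)
goal([.56,.02,.34],102.8)
E
```

```text
pos [ 0.2783 -0.5593  0.2416] delta [ 0.3943 -0.2052 -0.0981] turn [-1.1000e-03 -8.0000e-04 -1.3324e+00]
pos [ 0.2783 -0.5593  0.2416] delta [ 0.5103 -0.3932 -0.0979] turn [-1.1000e-03 -8.0000e-04 -1.3324e+00]
```

Units first: turns go in shares of 90 degrees. So -1.332 rad is -0.848.

Request:
move_arm(
  plan=[
    {"delta_pos":[0,0,-0.06],"turn":[0,0,0],"fingers":0.4},
    {"delta_pos":[0.02,-0.02,-0.1],"turn":[0,0,-0.0637],"fingers":0.4},
    {"delta_pos":[0.394,-0.205,-0.098],"turn":[-0.0006,-0.0006,-0.848],"fingers":0.4},
    {"delta_pos":[0.394,-0.205,-0.098],"turn":[-0.0006,-0.0006,-0.848],"fingers":0.4},
    {"delta_pos":[0.394,-0.205,-0.098],"turn":[-0.0006,-0.0006,-0.848],"fingers":0.4},
    {"delta_pos":[0.394,-0.205,-0.098],"turn":[-0.0006,-0.0006,-0.848],"fingers":0.4},
    {"delta_pos":[0.394,-0.205,-0.098],"turn":[-0.0006,-0.0006,-0.848],"fingers":0.4},
    {"delta_pos":[0.394,-0.205,-0.098],"turn":[-0.0006,-0.0006,-0.848],"fingers":0.4},
    {"delta_pos":[0.51,-0.393,-0.098],"turn":[-0.0006,-0.0006,-0.848],"fingers":0.4},
    {"delta_pos":[0.51,-0.393,-0.098],"turn":[-0.0006,-0.0006,-0.848],"fingers":0.4},
    {"delta_pos":[0.51,-0.393,-0.098],"turn":[-0.0006,-0.0006,-0.848],"fingers":0.4},
    {"delta_pos":[0.51,-0.393,-0.098],"turn":[-0.0006,-0.0006,-0.848],"fingers":0.4},
  ],
)

```text
clock: 1.6
position: [0.5585, 0.0138, 0.3401]
ee_rot: [0.624, 0.781, -0.001, 0.001]
ft_force: [1.0, -0.9, -0.0]
grip_width: 0.605
grasp_force: 0.0
```

```bash
python3 - <<'E'
from h import *
goal([.56,.02,.34],102.8)
im,W,c=cloud("wrist"); save("w1",im); np.savez("w1",im=im,W=W); print(c["tool_from_camera"].round(3))
print(get_obs()["joint_pos"].round(2))
E
```

```text
pos [0.5585 0.0138 0.3401] delta [0.0057 0.0029 0.0001] turn [-0.0001  0.0016 -0.0008]
[[ 0.001 -0.952 -0.306  0.08 ]
 [ 1.     0.001  0.001  0.   ]
 [-0.001 -0.306  0.952 -0.133]
 [ 0.     0.     0.     1.   ]]
[ 0.42  0.21 -0.63  1.45  0.12  1.52  0.02]
```

View pics/w1.png

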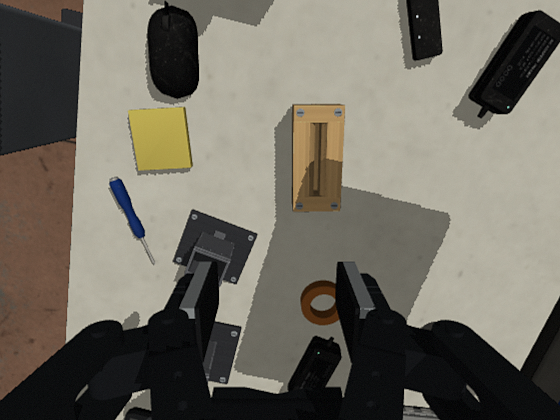

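The check-in block is at pixels (293–344, 105–211) with its slot at about (318,158). I'll fit it next.

```bash
cat >> h.py <<'E'
def rect(W,m,l):
    w=W[m]; r=cv2.minAreaRect((w[:,:2]*1000).astype(np.float32)); print(l,len(w),np.round(r[0],1),np.round(r[1],1),round(r[2],2),"z",np.round(np.median(w[:,2]),4))
E
python3 - <<'E'
from h import *
d=np.load("w1.npz"); W=d["W"]; Z=W[...,2]
v,u=np.mgrid[:420,:560]; b=(u>280)&(u<360)&(v>90)&(v<225)
top=b&(abs(Z-.04)<.004); n,lab,st,ce=cv2.connectedComponentsWithStats(top.astype(np.uint8)); k=1+st[1:,4].argmax()
rect(W,lab==k,"top")
sl=b&(lab!=k)&(Z<.034)&(Z>-.01)&(u>303)&(u<334)&(v>115)&(v<205); rect(W,sl,"slot"); print(W[sl].mean(0))
fl=sl&(Z<.014);rect(W,fl,"floor")
E
```

```text
top 4654 [607.7  22.6] [ 59.8 129.7] 13.58 z 0.0409
slot 467 [608.  21.] [ 9.5 88. ] 13.11 z 0.0099
[0.61021347 0.01974713 0.01465618]
floor 303 [609.2  20.7] [ 5.7 86.6] 13.27 z 0.0091
```

```bash
python3 - <<'E'
from h import *
goal([.455,.29,.30],181.5)
E
```

```text
pos [0.5584 0.0239 0.3402] delta [ 0.2826 -0.0391  0.0409] turn [ 2.8000e-03 -1.3000e-03 -1.3638e+00]
```

To row units: -1.364 rad is -0.8683.

Request:
move_arm(
  plan=[
    {"delta_pos":[0.283,-0.039,0.041],"turn":[0,0,-0.8683],"fingers":0.4},
    {"delta_pos":[0.283,-0.039,0.041],"turn":[0,0,-0.8683],"fingers":0.4},
    {"delta_pos":[0.283,-0.039,0.041],"turn":[0,0,-0.8683],"fingers":0.4},
    {"delta_pos":[0.283,-0.039,0.041],"turn":[0,0,-0.8683],"fingers":0.4},
    {"delta_pos":[0.283,-0.039,0.041],"turn":[0,0,-0.8683],"fingers":0.4},
    {"delta_pos":[0.283,-0.039,0.041],"turn":[0,0,-0.8683],"fingers":0.4},
    {"delta_pos":[0.283,-0.039,0.041],"turn":[0,0,-0.8683],"fingers":0.4},
    {"delta_pos":[0.283,-0.039,0.041],"turn":[0,0,-0.8683],"fingers":0.4},
    {"delta_pos":[0.283,-0.039,0.041],"turn":[0,0,-0.8683],"fingers":0.4},
    {"delta_pos":[0.283,-0.039,0.041],"turn":[0,0,-0.8683],"fingers":0.4},
    {"delta_pos":[0.283,-0.039,0.041],"turn":[0,0,-0.8683],"fingers":0.4},
    {"delta_pos":[0.283,-0.039,0.041],"turn":[0,0,-0.8683],"fingers":0.4},
  ],
)

```text
clock: 3.15
position: [0.458, 0.2792, 0.2989]
ee_rot: [-0.008, 1.0, -0.001, 0.0]
ft_force: [-0.8, -0.2, 0.7]
grip_width: 0.601
grasp_force: 0.0
```

```bash
python3 - <<'E'
from h import *
o=get_obs(); print(o["position"],o["joint_velocities"].round(3),o["joint_pos"].round(2))
im,W,c=cloud("wrist"); save("w2",im); np.savez("w2",im=im,W=W)
Z=W[...,2]; m=(Z>.085)&(Z<.11); n,lab,st,ce=cv2.connectedComponentsWithStats(m.astype(np.uint8))
for k in range(1,n):
    if st[k,4]>200: rect(W,lab==k,"handle?"); print(ce[k])
goal([.448,.306,.2],181.5)
E
```

```text
[0.45796878 0.27924459 0.29890811] [ 0.001  0.001 -0.002  0.     0.001 -0.001  0.004] [ 0.2   0.22 -0.96  1.57  0.18  1.45  0.82]
handle? 1843 [448.9 306.3] [83.3 20.9] 1.8 z 0.0986
[303.78241997 165.07487792]
handle? 1238 [451.3 222.7] [54.5 20.9] 2.22 z 0.0983
[216.5549273  166.45072698]
handle? 1146 [673.7 582.3] [16.3 63.5] 7.66 z 0.0957
[537.05671902 364.87260035]
pos [0.458  0.2793 0.2989] delta [0.0096 0.027  0.0989] turn [-0.0014  0.0005 -0.0102]
```

View pics/w2.png

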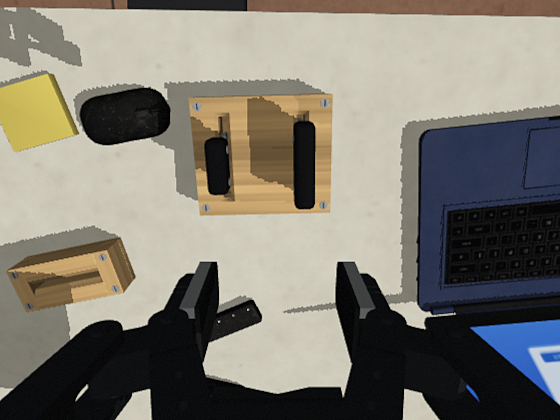

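To row units: -0.012 rad is -0.0076.

Request:
move_arm(
  plan=[
    {"delta_pos":[0.009,0.027,0.06],"turn":[-0.0006,0,-0.0076],"fingers":0.4},
    {"delta_pos":[0.009,0.027,0.12],"turn":[-0.0006,0,-0.0076],"fingers":0.4},
    {"delta_pos":[0.009,0.027,0.17],"turn":[-0.0006,0,-0.0076],"fingers":0.4},
    {"delta_pos":[0.009,0.027,0.17],"turn":[-0.0006,0,-0.0076],"fingers":0.4},
    {"delta_pos":[0.009,0.027,0.17],"turn":[-0.0006,0,-0.0076],"fingers":0.4},
  ],
)

```text
clock: 3.82
position: [0.4494, 0.3067, 0.131]
ee_rot: [-0.014, 1.0, 0.001, 0.001]
ft_force: [0.0, 0.1, 1.0]
grip_width: 0.602
grasp_force: 0.0
```

```bash
python3 - <<'E'
from h import *
goal([.449,.3063,.078],181.8)
E
```

```text
pos [0.4494 0.3067 0.131 ] delta [ 0.0006 -0.0005  0.053 ] turn [ 0.0011  0.0022 -0.0033]
```

Request:
move_arm(
  plan=[
    {"delta_pos":[0,0,0.03],"turn":[0,0,0],"fingers":0.4},
    {"delta_pos":[0,0,0.053],"turn":[0,0,0],"fingers":0.4},
    {"delta_pos":[0,0,0.053],"turn":[0,0,0],"fingers":0.4},
    {"delta_pos":[0,0,0.053],"turn":[0,0,0],"fingers":1},
    {"delta_pos":[0,0,0.053],"turn":[0,0,0],"fingers":1},
    {"delta_pos":[0,0,0.053],"turn":[0,0,0],"fingers":1},
    {"delta_pos":[0,0,0.053],"turn":[0,0,0],"fingers":1},
    {"delta_pos":[0,0,0.053],"turn":[0,0,0],"fingers":1},
  ],
  force=50,
)

```text
clock: 4.82
position: [0.4497, 0.3062, 0.0779]
ee_rot: [-0.014, 1.0, 0.0, 0.002]
ft_force: [-1.6, -1.8, 8.3]
grip_width: 0.231
grasp_force: 48.6
```

Request:
move_arm(
  plan=[
    {"delta_pos":[0,0,-0.015],"turn":[0,0,0],"fingers":1},
    {"delta_pos":[0,0,-0.035],"turn":[0,0,0],"fingers":1},
    {"delta_pos":[0,0,-0.06],"turn":[0,0,0],"fingers":1},
    {"delta_pos":[0,0,-0.1],"turn":[0,0,0],"fingers":1},
    {"delta_pos":[0,0,-0.13],"turn":[0,0,0],"fingers":1},
    {"delta_pos":[0,0,-0.13],"turn":[0,0,0],"fingers":1},
  ],
)

```text
clock: 5.58
position: [0.4495, 0.307, 0.2094]
ee_rot: [-0.014, 1.0, 0.001, 0.003]
ft_force: [-0.4, -0.4, -2.6]
grip_width: 0.225
grasp_force: 49.4
```

```bash
python3 - <<'E'
from h import *
goal([.57,.09,.20],103.4)
goal([.608,.022,.20],103.4)
E
```

```text
pos [0.4495 0.307  0.2094] delta [-0.1143 -0.2204  0.0096] turn [0.005  0.0031 1.3653]
pos [0.4495 0.307  0.2094] delta [-0.1503 -0.2894  0.0096] turn [0.005  0.0031 1.3653]
```

```bash
python3 - <<'E'
from h import *
goal([.615,-.05,.24],103.4)
E
```

```text
pos [0.4495 0.307  0.2094] delta [-0.1555 -0.3615 -0.0305] turn [0.005  0.0031 1.3653]
```

To row units: 0.005 rad is 0.0032.

Request:
move_arm(
  plan=[
    {"delta_pos":[-0.02,-0.05,-0.03],"turn":[0.0006,0.0006,0.1146],"fingers":1},
    {"delta_pos":[-0.04,-0.09,-0.03],"turn":[0.0006,0.0006,0.2228],"fingers":1},
    {"delta_pos":[-0.06,-0.135,-0.03],"turn":[0.0013,0.0006,0.331],"fingers":1},
    {"delta_pos":[-0.08,-0.18,-0.03],"turn":[0.0019,0.0013,0.4393],"fingers":1},
    {"delta_pos":[-0.1,-0.22,-0.03],"turn":[0.0019,0.0013,0.5475],"fingers":1},
    {"delta_pos":[-0.12,-0.27,-0.03],"turn":[0.0025,0.0013,0.6557],"fingers":1},
    {"delta_pos":[-0.14,-0.31,-0.03],"turn":[0.0025,0.0019,0.7639],"fingers":1},
    {"delta_pos":[-0.155,-0.361,-0.03],"turn":[0.0032,0.0019,0.869],"fingers":1},
    {"delta_pos":[-0.155,-0.361,-0.03],"turn":[0.0032,0.0019,0.869],"fingers":1},
    {"delta_pos":[-0.155,-0.361,-0.03],"turn":[0.0032,0.0019,0.869],"fingers":1},
    {"delta_pos":[-0.155,-0.361,-0.03],"turn":[0.0032,0.0019,0.869],"fingers":1},
  ],
)

```text
clock: 6.95
position: [0.6134, -0.0489, 0.2361]
ee_rot: [0.619, 0.786, -0.002, -0.001]
ft_force: [-0.6, 0.4, -2.3]
grip_width: 0.224
grasp_force: 49.5
```

```bash
python3 - <<'E'
from h import *
o=get_obs(); print(o["joint_velocities"].round(3))
goal([.615,-.05,.24],103.4)
im,W,c=cloud("wrist"); save("w3",im); np.savez("w3",im=im,W=W); Z=W[...,2]
top=(abs(Z-.04)<.004); n,lab,st,ce=cv2.connectedComponentsWithStats(top.astype(np.uint8)); k=1+st[1:,4].argmax(); print(ce[k],st[k])
rect(W,lab==k,"top")
E
```

```text
[-0.003 -0.001  0.004 -0.004  0.003 -0.001 -0.003]
pos [ 0.6134 -0.0489  0.2361] delta [-0.0014  0.0013 -0.0039] turn [-0.005   0.0006  0.003 ]
[290.10758547  93.16997863] [ 255   19   73  155 9360]
top 9360 [607.4  22.4] [ 60.2 129.7] 13.28 z 0.041
```

View pics/w3.png

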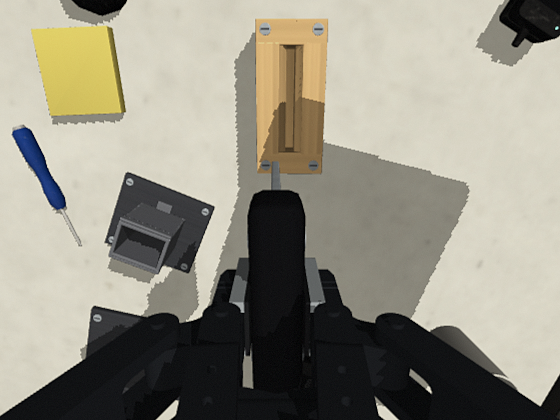

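The slot and the handle are in clear view, with the handle at (275,190–390). Next I'll measure the scraper's pose in the hand.

```bash
python3 - <<'E'
from h import *
d=np.load("w3.npz"); W=d["W"]; Z=W[...,2]; v,u=np.mgrid[:420,:560]
o=get_obs(); R0=Ro.from_quat(o["ee_rot"]).as_matrix(); T=(W-o["position"])@R0
m=(u>235)&(u<315)&(v>185)&(v<390)&(Z>.22)
t=T[m]; print(len(t),np.percentile(t,[0.5,50,99.5],axis=0).round(4))
tp=m&(abs(T[...,2]-np.median(t[:,2]))<.004)&(u>255)&(u<295); p=T[tp]
A=np.c_[p[:,:2],np.ones(len(p))]; print("plane",np.linalg.lstsq(A,p[:,2],rcond=None)[0].round(4))
rect(T,m&(abs(T[...,2]+.02)<.012)&(abs(T[...,1])<.013),"top in tool")
b=(u>262)&(u<290)&(v>155)&(v<190)&(Z<.22)&(Z>.06); print("blade",np.percentile(T[b],[2,50,98],axis=0).round(4))
bb=T[b]; print(np.polyfit(bb[:,2],bb[:,1],1))
E
```

```text
13528 [[-0.0313 -0.0147 -0.0631]
 [ 0.0118 -0.0003 -0.0205]
 [ 0.0439  0.0142  0.006 ]]
plane [ 0.0037 -0.0147 -0.0207]
top in tool 11739 [ 4.6 -0.1] [79.3 25.9] 1.14 z -0.0205
blade [[ 0.0413 -0.0025  0.0167]
 [ 0.0418 -0.0006  0.0361]
 [ 0.0421  0.0013  0.066 ]]
[-0.0050102  -0.00044825]
```

```bash
python3 - <<'E'
from h import *
goal([.6083,.0207,.16],103.3)
E
```

```text
pos [ 0.6135 -0.0491  0.2362] delta [0.0691 0.0117 0.076 ] turn [-0.0049  0.0008  0.0045]
```

To row units: -0.005 rad is -0.0032.

Request:
move_arm(
  plan=[
    {"delta_pos":[0.035,0.006,0],"turn":[-0.0013,0,0.0013],"fingers":1},
    {"delta_pos":[0.069,0.012,0.02],"turn":[-0.0032,0.0006,0.0025],"fingers":1},
    {"delta_pos":[0.069,0.012,0.05],"turn":[-0.0032,0.0006,0.0025],"fingers":1},
    {"delta_pos":[0.069,0.012,0.073],"turn":[-0.0032,0.0006,0.0025],"fingers":1},
    {"delta_pos":[0.069,0.012,0.073],"turn":[-0.0032,0.0006,0.0025],"fingers":1},
    {"delta_pos":[0.069,0.012,0.073],"turn":[-0.0032,0.0006,0.0025],"fingers":1},
  ],
)

```text
clock: 7.75
position: [0.6095, 0.0197, 0.1642]
ee_rot: [0.621, 0.784, 0.0, 0.001]
ft_force: [0.9, -0.5, -1.8]
grip_width: 0.225
grasp_force: 49.5
```

```bash
python3 - <<'E'
from h import *
goal([.6083,.0207,.118],103.3)
goal([.6083,.0207,.0775],103.3)
E
```

```text
pos [0.6095 0.0197 0.1642] delta [ 0.0013 -0.001   0.0462] turn [ 0.0015  0.0003 -0.0015]
pos [0.6095 0.0197 0.1642] delta [ 0.0013 -0.0011  0.0867] turn [ 0.0015  0.0003 -0.0015]
```

To row units: -0.001 rad is -0.0006.

Request:
move_arm(
  plan=[
    {"delta_pos":[0.001,-0.001,0.025],"turn":[0.0006,0,-0.0006],"fingers":1},
    {"delta_pos":[0.001,-0.001,0.045],"turn":[0.0006,0,-0.0006],"fingers":1},
    {"delta_pos":[0.001,-0.001,0.045],"turn":[0.0006,0,-0.0006],"fingers":1},
    {"delta_pos":[0.001,-0.001,0.055],"turn":[0.0006,0,-0.0006],"fingers":1},
    {"delta_pos":[0.001,-0.001,0.062],"turn":[0.0006,0,-0.0006],"fingers":1},
    {"delta_pos":[0.001,-0.001,0.062],"turn":[0.0006,0,-0.0006],"fingers":1},
    {"delta_pos":[0.001,-0.001,0.062],"turn":[0.0006,0,-0.0006],"fingers":1},
  ],
)

```text
clock: 8.62
position: [0.6081, 0.0199, 0.1012]
ee_rot: [0.621, 0.784, -0.0, -0.0]
ft_force: [-0.0, -0.7, -1.5]
grip_width: 0.226
grasp_force: 49.6
```

```bash
python3 - <<'E'
from h import *
goal([.6083,.0207,.0775],103.3); print(get_obs()["ft_force"],get_obs()["torque"])
E
```

```text
pos [0.6081 0.0199 0.1012] delta [0.0007 0.0004 0.0237] turn [-0.0006  0.0002 -0.0011]
[-0.04217192 -0.65067209 -1.49072862] [-0.0167366   0.00857694 -0.01665175]
```

Request:
move_arm(
  plan=[
    {"delta_pos":[0.001,0,0.01],"turn":[0,0,0],"fingers":1},
    {"delta_pos":[0.001,0,0.018],"turn":[0,0,0],"fingers":1},
    {"delta_pos":[0.001,0,0.024],"turn":[0,0,0],"fingers":1},
    {"delta_pos":[0.001,0,0.024],"turn":[0,0,0],"fingers":1},
    {"delta_pos":[0.001,0,0.024],"turn":[0,0,0],"fingers":1},
  ],
)

```text
clock: 9.25
position: [0.6078, 0.0211, 0.0779]
ee_rot: [0.621, 0.784, -0.0, 0.0]
ft_force: [-5.0, 0.1, 10.0]
grip_width: 0.227
grasp_force: 51.5
```

Request:
move_arm(
  plan=[
    {"delta_pos":[0,0,0],"turn":[0,0,0],"fingers":0.4},
    {"delta_pos":[0,0,0],"turn":[0,0,0],"fingers":0.4},
    {"delta_pos":[0,0,0],"turn":[0,0,0],"fingers":0.4},
    {"delta_pos":[0,0,0],"turn":[0,0,0],"fingers":0.4},
    {"delta_pos":[0,0,0],"turn":[0,0,0],"fingers":0.4},
    {"delta_pos":[0,0,-0.04],"turn":[0,0,0],"fingers":0.4},
    {"delta_pos":[0,0,-0.1],"turn":[0,0,0],"fingers":0.4},
    {"delta_pos":[0,0,-0.16],"turn":[0,0,0],"fingers":0.4},
    {"delta_pos":[-0.05,0,-0.18],"turn":[0,0,0],"fingers":0.4},
    {"delta_pos":[-0.07,0,-0.18],"turn":[0,0,0],"fingers":0.4},
    {"delta_pos":[-0.07,0,-0.18],"turn":[0,0,0],"fingers":0.4},
    {"delta_pos":[-0.07,0,-0.18],"turn":[0,0,0],"fingers":0.4},
  ],
)

```text
clock: 10.75
position: [0.6232, -0.0456, 0.2559]
ee_rot: [0.62, 0.784, -0.001, -0.001]
ft_force: [-0.4, -0.3, -0.7]
grip_width: 0.601
grasp_force: 0.0
```

```bash
python3 - <<'E'
from h import *
im,W,c=cloud("wrist"); Z=W[...,2]
for lo,hi,l in((.088,.106,"handle"),(.036,.045,"top")):
    n,lab,st,ce=cv2.connectedComponentsWithStats(((Z>lo)&(Z<hi)).astype(np.uint8)); k=1+st[1:,4].argmax(); rect(W,lab==k,l); print(ce[k])
goal([.46,-.25,.33],13)
im,W,c=cloud("scene"); Z=W[...,2]; v,u=np.mgrid[:420,:560]
rect(W,(u>225)&(u<280)&(v>180)&(v<245)&(Z>.085)&(Z<.12),"scene handle")
E
```

```text
handle 2776 [608.3  22.9] [20.6 83.3] 13.78 z 0.0986
[278.22766571 100.28530259]
top 6635 [607.3  22.3] [ 60.2 129.8] 13.23 z 0.0411
[276.65244913  94.26737001]
pos [ 0.6233 -0.0454  0.2561] delta [-0.1613 -0.2063 -0.0736] turn [-2.5000e-03  8.0000e-04  1.5771e+00]
scene handle 227 [607.9  24.2] [21.8 85.8] 15.6 z 0.0966
```

The scraper is fully down. Next is the scanner.

```bash
python3 - <<'E'
from h import *
W=np.load("scene.npz")["W"].reshape(-1,3); W=W[np.isfinite(W).all(1)]
for x in np.arange(.3,.9,.1):
    print(round(x,1),[(round(y,1),round(float(w[:,2].max()),2)) for y in np.arange(-.7,-.1,.1) if len(w:=W[(abs(W[:,0]-x-.05)<.05)&(abs(W[:,1]-y-.05)<.05)])])
goal([.46,-.33,.34],14)
E
```

```text
0.3 [(np.float64(-0.7), 0.31), (np.float64(-0.6), 0.52), (np.float64(-0.5), 0.01), (np.float64(-0.4), 0.01), (np.float64(-0.3), 0.01), (np.float64(-0.2), 0.02)]
0.4 [(np.float64(-0.7), 0.03), (np.float64(-0.6), 0.03), (np.float64(-0.5), 0.03), (np.float64(-0.4), 0.19), (np.float64(-0.3), 0.18), (np.float64(-0.2), 0.07)]
0.5 [(np.float64(-0.7), 0.03), (np.float64(-0.6), 0.03), (np.float64(-0.5), 0.03), (np.float64(-0.4), 0.18), (np.float64(-0.3), 0.13), (np.float64(-0.2), 0.07)]
0.6 [(np.float64(-0.7), 0.16), (np.float64(-0.6), 0.15), (np.float64(-0.5), 0.13), (np.float64(-0.4), 0.04), (np.float64(-0.3), 0.04), (np.float64(-0.2), 0.02)]
0.7 [(np.float64(-0.7), 0.35), (np.float64(-0.6), 0.4), (np.float64(-0.5), 0.44), (np.float64(-0.4), 0.47), (np.float64(-0.3), 0.48), (np.float64(-0.2), 0.48)]
0.8 [(np.float64(-0.7), 0.04), (np.float64(-0.6), 0.04), (np.float64(-0.5), 0.04), (np.float64(-0.4), 0.04), (np.float64(-0.3), 0.48), (np.float64(-0.2), 0.48)]
0.9 [(np.float64(-0.7), 0.04), (np.float64(-0.6), 0.04), (np.float64(-0.5), 0.04), (np.float64(-0.4), 0.04), (np.float64(-0.3), 0.01), (np.float64(-0.2), 0.49)]
pos [ 0.6234 -0.0455  0.2563] delta [-0.239  -0.2249 -0.0835] turn [-2.1000e-03  8.0000e-04  1.5597e+00]
```

To row units: 1.56 rad is 0.9931.

Request:
move_arm(
  plan=[
    {"delta_pos":[-0.03,-0.02,-0.06],"turn":[0,0,0.0955],"fingers":0.3},
    {"delta_pos":[-0.06,-0.06,-0.083],"turn":[0,0,0.2037],"fingers":0.3},
    {"delta_pos":[-0.09,-0.1,-0.083],"turn":[0,0,0.3183],"fingers":0.3},
    {"delta_pos":[-0.12,-0.13,-0.083],"turn":[0,0,0.4265],"fingers":0.3},
    {"delta_pos":[-0.15,-0.16,-0.083],"turn":[-0.0006,0,0.5411],"fingers":0.3},
    {"delta_pos":[-0.18,-0.19,-0.083],"turn":[-0.0006,0,0.6494],"fingers":0.3},
    {"delta_pos":[-0.21,-0.21,-0.083],"turn":[-0.0013,0.0006,0.7639],"fingers":0.3},
    {"delta_pos":[-0.239,-0.225,-0.083],"turn":[-0.0013,0.0006,0.8785],"fingers":0.3},
    {"delta_pos":[-0.239,-0.225,-0.083],"turn":[-0.0013,0.0006,0.9931],"fingers":0.3},
    {"delta_pos":[-0.239,-0.225,-0.083],"turn":[-0.0013,0.0006,0.9931],"fingers":0.3},
    {"delta_pos":[-0.239,-0.225,-0.083],"turn":[-0.0013,0.0006,0.9931],"fingers":0.3},
    {"delta_pos":[-0.239,-0.225,-0.083],"turn":[-0.0013,0.0006,0.9931],"fingers":0.3},
  ],
)

```text
clock: 12.35
position: [0.4599, -0.3307, 0.3402]
ee_rot: [0.992, 0.122, 0.001, 0.0]
ft_force: [0.4, 0.4, 0.7]
grip_width: 0.704
grasp_force: 0.0
```

```bash
python3 - <<'E'
from h import *
goal([.46,-.33,.34],14); print(get_obs()["joint_pos"].round(2))
im,W,c=cloud("wrist"); save("w4",im); np.savez("w4",im=im,W=W); Z=W[...,2]
for lo,hi,l in((.004,.012,"plate"),(.073,.084,"rim"),(.1,.2,"scanner"),(.165,.2,"top")):
    n,lab,st,ce=cv2.connectedComponentsWithStats(((Z>lo)&(Z<hi)).astype(np.uint8))
    for k in range(1,n):
        if st[k,4]>300: rect(W,lab==k,l); print(ce[k])
E
```

```text
pos [ 0.4599 -0.3307  0.3402] delta [ 0.0003 -0.0007  0.0002] turn [ 0.0008 -0.001   0.0009]
[ 0.75  0.18 -0.24  1.45  0.04  1.52 -0.81]
plate 3467 [ 501.1 -136.4] [86.2 97.5] 80.57 z 0.0077
[140.82549755  80.31323911]
plate 5165 [ 500.7 -312.5] [110.1 125. ] 89.05 z 0.0091
[272.72662149 108.22342691]
rim 723 [ 668.7 -532.8] [77.7  9.4] 85.8 z 0.0779
[531.90179806  11.39142462]
rim 1013 [ 500.7 -312.7] [55.1 63. ] 89.06 z 0.0804
[268.94669299 116.86771964]
scanner 2347 [ 499.  -314.9] [32.2 61.5] 88.95 z 0.1814
[271.28334043 139.38346826]
top 1481 [ 487.  -316.6] [28.4 37.4] 87.09 z 0.1862
[269.61647535 152.22417286]
```

View pics/w4.png

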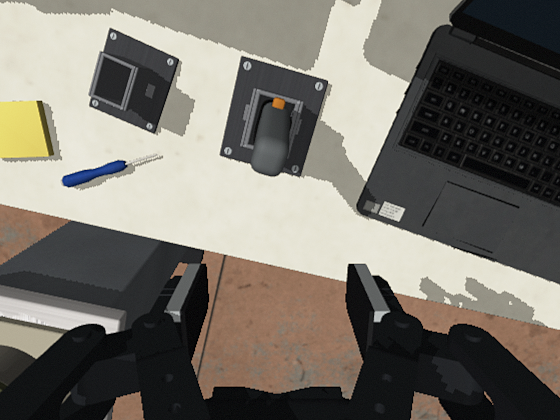

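The scanner stands at (270,140), its grip slanting toward the robot, and the stand's yaw is about -1°. I'll stage above it and then descend.

```bash
python3 - <<'E'
from h import *
goal([.495,-.3155,.22],-1)
W=np.load("w4.npz")["W"]; T=W[90:185,235:310].reshape(-1,3)
for z in np.arange(.11,.19,.015):
    t=T[(abs(T[:,2]-z)<.006)]; print(round(z,3),len(t),np.percentile(t[:,:2],[2,50,98],axis=0).round(3).tolist() if len(t) else "")
E
```

```text
pos [ 0.4598 -0.3309  0.3402] delta [ 0.0378 -0.0065  0.1203] turn [ 0.0007 -0.0011  0.2618]
0.11 204 [[0.511, -0.327], [0.522, -0.314], [0.529, -0.301]]
0.125 134 [[0.5, -0.329], [0.516, -0.314], [0.519, -0.301]]
0.14 153 [[0.497, -0.329], [0.512, -0.315], [0.514, -0.301]]
0.155 171 [[0.493, -0.328], [0.508, -0.314], [0.51, -0.302]]
0.17 192 [[0.488, -0.329], [0.503, -0.315], [0.506, -0.303]]
0.185 1236 [[0.47, -0.33], [0.487, -0.317], [0.501, -0.304]]
```

To row units: 0.262 rad is 0.1668.

Request:
move_arm(
  plan=[
    {"delta_pos":[0.015,-0.003,0.03],"turn":[0.0006,-0.0006,0.0828],"fingers":0.3},
    {"delta_pos":[0.038,-0.006,0.06],"turn":[0.0006,-0.0006,0.1668],"fingers":0.3},
    {"delta_pos":[0.038,-0.006,0.11],"turn":[0.0006,-0.0006,0.1668],"fingers":0.3},
    {"delta_pos":[0.038,-0.006,0.12],"turn":[0.0006,-0.0006,0.1668],"fingers":0.3},
    {"delta_pos":[0.038,-0.006,0.12],"turn":[0.0006,-0.0006,0.1668],"fingers":0.3},
    {"delta_pos":[0.038,-0.006,0.12],"turn":[0.0006,-0.0006,0.1668],"fingers":0.3},
  ],
)

```text
clock: 13.15
position: [0.4959, -0.3171, 0.2225]
ee_rot: [1.0, -0.01, 0.001, 0.001]
ft_force: [0.0, -1.3, 0.5]
grip_width: 0.698
grasp_force: 0.0
```

```bash
python3 - <<'E'
from h import *
goal([.495,-.315,.146],-1)
E
```

```text
pos [ 0.4959 -0.3171  0.2225] delta [-0.0012 -0.0022  0.0765] turn [ 0.0013 -0.0028 -0.0028]
```

To row units: 0.001 rad is 0.0006.

Request:
move_arm(
  plan=[
    {"delta_pos":[-0.001,-0.002,0.04],"turn":[0.0006,-0.0013,-0.0019],"fingers":0.3},
    {"delta_pos":[-0.001,-0.002,0.076],"turn":[0.0006,-0.0013,-0.0019],"fingers":0.3},
    {"delta_pos":[-0.001,-0.002,0.076],"turn":[0.0006,-0.0013,-0.0019],"fingers":0.3},
    {"delta_pos":[-0.001,-0.002,0.076],"turn":[0.0006,-0.0013,-0.0019],"fingers":1},
    {"delta_pos":[-0.001,-0.002,0.076],"turn":[0.0006,-0.0013,-0.0019],"fingers":1},
    {"delta_pos":[-0.001,-0.002,0.076],"turn":[0.0006,-0.0013,-0.0019],"fingers":1},
    {"delta_pos":[-0.001,-0.002,0.076],"turn":[0.0006,-0.0013,-0.0019],"fingers":1},
    {"delta_pos":[-0.001,-0.002,0.076],"turn":[0.0006,-0.0013,-0.0019],"fingers":1},
  ],
  force=70,
)

```text
clock: 14.15
position: [0.4955, -0.3151, 0.1467]
ee_rot: [1.0, -0.009, 0.001, 0.0]
ft_force: [-0.3, -0.3, 6.6]
grip_width: 0.313
grasp_force: 68.9
```

Request:
move_arm(
  plan=[
    {"delta_pos":[0,0,-0.015],"turn":[0,0,0],"fingers":1},
    {"delta_pos":[0,0,-0.04],"turn":[0,0,0],"fingers":1},
    {"delta_pos":[0,0,-0.07],"turn":[0,0,0],"fingers":1},
    {"delta_pos":[0,0,-0.1],"turn":[0,0,0],"fingers":1},
    {"delta_pos":[0,0,-0.13],"turn":[0,0,0],"fingers":1},
    {"delta_pos":[0,0,-0.16],"turn":[0,0,0],"fingers":1},
    {"delta_pos":[0,0,-0.18],"turn":[0,0,0],"fingers":1},
    {"delta_pos":[0,0,-0.18],"turn":[0,0,0],"fingers":1},
  ],
)

```text
clock: 15.15
position: [0.4949, -0.3149, 0.3267]
ee_rot: [1.0, -0.009, 0.001, 0.0]
ft_force: [1.2, 0.5, -1.8]
grip_width: 0.315
grasp_force: 69.1
```

```bash
python3 - <<'E'
from h import *
o=get_obs(); print(o["joint_pos"].round(2),o["ft_force"])
# desired: line through label
lab=np.array([.6075,.0225,.058])
for az in (13,30,45):
    a=np.radians(az); t=np.radians(42); d=np.array([np.cos(a)*np.sin(t),np.sin(a)*np.sin(t),-np.cos(t)])
    p=lab-d*(.13+.147); print(az,p.round(3)); goal(p,az-0,42,az)
E
```

```text
[ 0.68  0.23 -0.23  1.42  0.05  1.5  -1.14] [ 1.24323798  0.47662248 -1.78434234]
13 [ 0.427 -0.019  0.264]
pos [ 0.4949 -0.3149  0.3267] delta [-0.0732 -0.2945  0.0626] turn [ 0.09    0.7284 -0.2328]
30 [ 0.447 -0.07   0.264]
pos [ 0.4949 -0.3149  0.3267] delta [-0.0522 -0.2439  0.0627] turn [ 0.1988  0.7139 -0.5158]
45 [ 0.476 -0.109  0.264]
pos [ 0.4949 -0.3149  0.3267] delta [-0.0221 -0.206   0.0627] turn [ 0.2947  0.6918 -0.7652]
```

```bash
python3 - <<'E'
from h import *
lab=np.array([.6075,.0225,.058])
a=np.radians(30); t=np.radians(45); d=np.array([np.cos(a)*np.sin(t),np.sin(a)*np.sin(t),-np.cos(t)])
goal(lab-d*.28,30,45,30)
E
```

```text
pos [ 0.4949 -0.3149  0.3267] delta [-0.0631 -0.2374  0.0705] turn [ 0.2129  0.7649 -0.5121]
```

To row units: 0.765 rad is 0.487.

Request:
move_arm(
  plan=[
    {"delta_pos":[-0.006,-0.024,0],"turn":[0.0127,0.0484,-0.0325],"fingers":1},
    {"delta_pos":[-0.013,-0.055,0.01],"turn":[0.0274,0.0974,-0.0649],"fingers":1},
    {"delta_pos":[-0.02,-0.085,0.02],"turn":[0.0407,0.1464,-0.098],"fingers":1},
    {"delta_pos":[-0.028,-0.115,0.03],"turn":[0.0541,0.1948,-0.1305],"fingers":1},
    {"delta_pos":[-0.036,-0.145,0.04],"turn":[0.0681,0.2438,-0.163],"fingers":1},
    {"delta_pos":[-0.043,-0.17,0.05],"turn":[0.0815,0.2922,-0.1954],"fingers":1},
    {"delta_pos":[-0.05,-0.195,0.055],"turn":[0.0949,0.3406,-0.2279],"fingers":1},
    {"delta_pos":[-0.056,-0.215,0.06],"turn":[0.1082,0.3896,-0.261],"fingers":1},
    {"delta_pos":[-0.06,-0.23,0.066],"turn":[0.1222,0.4386,-0.2935],"fingers":1},
    {"delta_pos":[-0.063,-0.237,0.07],"turn":[0.1356,0.487,-0.3259],"fingers":1},
    {"delta_pos":[-0.063,-0.237,0.07],"turn":[0.1356,0.487,-0.3259],"fingers":1},
    {"delta_pos":[-0.063,-0.237,0.07],"turn":[0.1356,0.487,-0.3259],"fingers":1},
  ],
)

```text
clock: 16.65
position: [0.4356, -0.0766, 0.2548]
ee_rot: [0.893, 0.238, 0.368, -0.1]
ft_force: [0.3, 0.6, -0.8]
grip_width: 0.315
grasp_force: 69.2
```

```bash
python3 - <<'E'
from h import *
lab=np.array([.6075,.0225,.058])
a=np.radians(30); t=np.radians(45); d=np.array([np.cos(a)*np.sin(t),np.sin(a)*np.sin(t),-np.cos(t)])
goal(lab-d*.28,30,45,30)
o=get_obs(); R0=Ro.from_quat(o["ee_rot"]).as_matrix(); print("label in tool",(R0.T@(lab-o["position"])).round(3),o["joint_pos"].round(2))
im,W,c=cloud("scene"); save("s2",im[80:360,100:460]); 
im,W,c=cloud("wrist"); T=(W-o["position"])@R0; save("w5",im)
m=(abs(T[...,1])<.03)&(T[...,2]>.03)&(T[...,2]<.16)&(T[...,0]<.08)&(T[...,0]>-.05)
for z in(.045,.07,.1,.125):
    q=T[m&(abs(T[...,2]-z)<.012)]; print(z,len(q),np.percentile(q,[3,50,97],axis=0).round(4).tolist() if len(q) else "")
print(np.nanmax(T[m][:,2]))
E
```

```text
pos [ 0.4356 -0.0766  0.2548] delta [ 0.0011  0.0001 -0.0006] turn [-0.0018  0.0032 -0.0031]
label in tool [0.002 0.001 0.279] [ 0.63 -0.34 -0.07  2.31 -0.9   0.96 -0.03]
0.045 1145 [[0.0046, -0.0146, 0.0332], [0.0275, 0.0002, 0.0369], [0.036, 0.0161, 0.053]]
0.07 373 [[0.0193, -0.0158, 0.0594], [0.0248, 0.001, 0.0729], [0.0284, 0.0151, 0.0816]]
0.1 432 [[0.0215, -0.0156, 0.0886], [0.0268, -0.0009, 0.0994], [0.0294, 0.0139, 0.1114]]
0.125 153 [[0.0221, -0.0157, 0.1135], [0.0274, -0.0009, 0.1183], [0.0299, 0.0137, 0.1243]]
0.13933642985726571
```

View pics/s2.png

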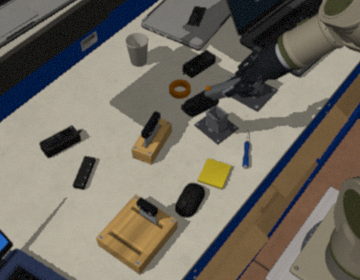

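View pics/w5.png

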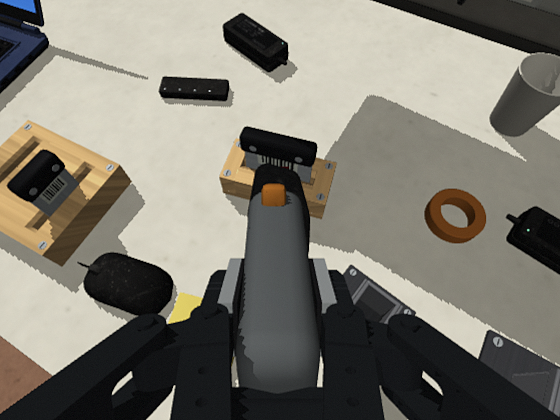

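The scanner is held firmly and points at the label, nose at (277,175) in the wrist view. The scraper is seated and nothing else on the bench has moved. I'll settle briefly and then hand in.

Request:
move_arm(
  plan=[
    {"delta_pos":[0,0,0],"turn":[0,0,0],"fingers":1},
    {"delta_pos":[0,0,0],"turn":[0,0,0],"fingers":1},
    {"delta_pos":[0,0,0],"turn":[0,0,0],"fingers":1},
    {"delta_pos":[0,0,0],"turn":[0,0,0],"fingers":1},
  ],
)

```text
clock: 17.25
position: [0.4355, -0.0765, 0.2547]
ee_rot: [0.893, 0.239, 0.369, -0.1]
ft_force: [0.5, -0.6, -1.3]
grip_width: 0.319
grasp_force: 69.2
```

```bash
python3 -c "
from h import *
print(get_obs()['joint_velocities'].round(4)); print(hand_in())"
```

```text
[-0.0003 -0.0017  0.0013  0.0005 -0.0004  0.0024  0.0007]
the job is handed in; nothing more can be done
None
```

I handed the job in at about 17 s on the robot's clock, but no verdict came back: the wide scraper is fully down in the check-in slot and let go, and the scanner is held steady at 45°, nose down, about 14 cm from the code label.

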